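# Ease the sagging bolt off its bent keeper and hold the solvent pen's gate ajar

### The arm

A 7-joint arm with a two-finger parallel gripper is mounted at the origin on the work surface. World frame = base frame: x ahead of the robot, y to its left, z up, the work surface at z = 0. Lengths are in m, angles in rad, forces in N, time in s.
With the tool pointing down it reaches from about 0.35 to 0.9 m from the base axis. Payload 8.1 kg.
Tool frame: the origin (TCP) lies at the very end of the fingers, on their centre line; the grasp point (between the pads) lies 19 mm behind it (grasp_offset is the distance from the TCP to the grasp point, in m); z points along the fingers, y is the line along which they close (so a half turn about z gives the same grasp; the last joint's range is limited). The gripper opens to 92 mm and grips with 3 to 60 N. Pads are 19 mm wide; open, the fingers measure 130 mm over their backs; the gripper's body (75 mm by 190 mm) begins 47 mm behind the grasp point.
Start: joints at [-1.451, 0.434, 0.025, 1.573, -0.012, 1.134, -0.075], TCP at [0.138, 0.61, 0.227] pointing down, gripper open.
Joint ranges: [-2.62, 2.62], [-0.44, 2.09], [-1.27, 1.32], [0.08, 2.57], [-1.32, 4.46], [0.12, 2], [-2.74, 2.74]. Speed limits (rad/s): [2.22, 2.22, 3.01, 3.01, 3.14, 3.14, 3.14].

### API

Orientations are given as a rotation vector (axis times angle).
In Python, from cell import observe, get_image, camera_params, sign_off, silhouettes, grasp_offset gives the robot as it stands. The module is installed in compiled form; this text tells all that it offers.
- The arm moves only by the tool jog_arm, never from a script. Its argument "motion" is a list that holds one entry, the list of rows, each a list of 7 numbers: the shift along the tool's x, y, z in m, then the turn, a rotation vector about the tool's x, y, z in rad, then the closure, from -1 (fully open) to 1 (shut), so that 0 is half open. In form: [[[dx, dy, dz, wx, wy, wz, hand], ...]]. A call has 1 to 10 rows; each row is the pose to reach, as a shift and turn from the pose commanded when the call began, along the tool's axes at that moment; what a row does not reach only later rows make up. A row lasts 1/12 s, in which the tool goes at most 41.7 mm and 7.16 degrees, less where a joint would pass 70% of its speed; a pose out of reach is approached as far as the arm can. A call with a gripper value outside its range is refused whole. The fingers move at their own pace and stop on an object; "force" is the grip in N (left out, the last holds). Time passes only in rows, so rows that repeat a pose let the fingers close. It gives the time, the measured TCP pose, the force, the opening and the grip force at its end, in the units of the state.
- observe(): the state, without advancing time (a new reading comes with each control period).
- get_image(name): name is "scene" or "top"; returns the picture (400x640x3 uint8, red, green, blue); there is no depth.
- camera_params(name): a dict with "vertical_fov" (degrees; the focal length in pixels is half the picture's height over the tangent of half this angle, whatever the lens; pixels are square), "cx", "cy" (the principal point, pixels), "dist_coeffs" ([k1, k2, p1, p2, k3] as OpenCV has them; the pictures are not rectified), "T" (4x4, takes a point from camera to world coordinates). Camera axes: x right, y down, z forward; pixel columns grow to the right and rows downward; lengths in m; the calibration is good to about 2 mm. A picture is of the moment at which its call begins. camera_params takes no time and is no camera call.
- sign_off(): hands the job in; it is judged then, once.
Trained networks look in the newest picture that a camera, given by its name, has taken for a name from the list of things; names that differ only in an ending like _2 or _b are one class to them, and where a whole thing is asked for, a point or a joint stands for the part that bears it (a point fixed in the world has none). Each returns a list of dicts, best first, with "p" (0 to 1); they miss things now and then, are a little off and sometimes report something else, mostly with a low value. They report only what shows in the picture. A call takes as long as a camera call.
- silhouettes(query, camera): "mask" (400x640 bool, what is visible of it) and "pixel" ([column, row] in pixels, amid what is visible of it).
The state is a dict: "clock": time; "joints": joint angles; "dq": joint speeds; "joint_efforts": joint torques, N m; "position": TCP position; "ee_rot": TCP orientation; "force": force on the tool from outside, world axes, zero at the start; "ft_torque": the same for the moment, N m; "width": opening from 0.0 (shut) to 1.0 (fully open); "gripper_force": force on a finger pad.
Only numpy, scipy, OpenCV 4.12 (cv2) and the standard library are available. Lean on these libraries where they do the work, as an engineer would, in place of code of your own. Each camera call takes 0.05 s, during which the arm holds its last target. There are 200 camera calls.

### The job

The gate of the solvent bottle pen is bolted, but the barrel bolt hangs from its one remaining screw and has sagged onto the bent-up lip of the keeper, which hooks it. Lift the bolt by its knob so that it clears the lip, draw it back out of the keeper without forcing it against the keeper, then pull the gate ajar, its free edge about 10 cm out from the post, and finish while still holding it there with the bolt drawn, as the sprung hinges would shut it. Leave the two bottles and the beaker where they stand.

Things in the scene. Friction and masses are not known exactly. Their poses are not given: they have to be found in the camera images.
- pen: Low fence pen of cream steel on a drip tray (260 mm deep, 400 wide, 210 high), fixed to the bench. Origin on the bench below the middle of the shut gate's outer face; x level into the pen, z up, y along the shut gate from its free edge (keeper side) to its hinges, which are on the robot's left.
- gate: The gate leaf in the pen's front: 300 mm wide, top edge 203 mm above the bench, 20 mm thick, cream frame with wire infill; it carries the bolt. Origin on the hinge axis at bench height; axes as the pen's while shut. Its free edge is 305 mm from the hinge axis.
- hinge (a point): Point on the gate's upright hinge axis, 178 mm above the bench, 4 mm in front of the gate's outer face.
- gate_swing (a joint): Gate's opening angle, rad: 0 shut, up to 1.2; it opens outward, the free edge coming towards the robot (clockwise seen from above). Spring hinges shut it: 0.6 N m per rad plus 0.24 N m when shut (about 2 N at the knob when ajar). 0.33 rad puts the free edge 10 cm out.
- knob (a point): Middle of the bolt knob's grip: plain steel pin, 16 mm diameter, 32 mm long, leaning out from the gate and 35 degrees up; 48 mm in front of the gate's outer face, about 193 mm above the bench at the start, nothing above it. Axes: y along the rod in its drawing direction (to the hinges), x level into the gate, z almost up. The 16 mm rod's axis lies 34 mm behind, 24 mm below.
- barrel_screw (a point): The one screw that the barrel hangs on, on the rod's line at the barrel's rear, 14 mm in front of the gate's face: barrel and rod pivot up and down about the level line (the pen's x while shut) through this point, which moves with the gate. Fully thrown, the knob is 98 mm from it along the rod, the keeper's lip 149 mm.
- bolt_lift (a joint): How far barrel and rod are turned up about the screw, rad: 0 sagged (nose drooping 0.065 rad below level), 0.065 level, stop at 0.11. It falls back when let go; lifting takes about 3 N at the knob. The rod clears the lip above about 0.045 rad: 4.5 mm of lift at the thrown knob, whose stop is at about 10 mm.
- bolt_draw (a joint): How far the rod is drawn back along its axis towards the hinges, m: 0 thrown, stop at 0.052. Friction 1.5 N; it stays where left. Sagged, a notch 7 mm deep worn in its underside sits on the lip and stops it after 6 mm. It must stay lifted until drawn 28 mm; from 38 mm its nose is within the gate's edge and the gate is free.
- keeper: Steel bridge strap on the fixed post at the gate's free edge, 22 mm wide, opening 40 mm high, standing 29 mm out from the gate's outer face; origin and axes as pen.
- lip_top (a point): Middle of the upper edge of the keeper's bent-up lip (4 mm thick, across the rod's path), 166 mm above the bench.
- bottle_a: Amber glass solvent bottle, 92 mm diameter, 215 mm high, standing inside the pen; origin at the centre of its base.
- bottle_b: Second amber bottle of the same size inside the pen; origin at the centre of its base.
- beaker: Empty glass beaker, 70 mm diameter, 95 mm high, standing on the bench beyond the hinge post; origin at the centre of its base.

How it is judged:
By the outcome, as a careful person would: the job done as asked, in the order asked, and still so for the second after the job is handed in, while the arm keeps its last pose, push and grip.
It also fails if it takes over 35 s, if anything falls off the work surface, if the arm or the gripper's body presses on something with over 40 N, if the wrist force passes 120 N, or if a joint passes its speed limit or range.

## Working session

There is one attempt and no reset: what is moved stays moved. The work goes in short steps, Python scripts to look and compute and a tool call to move; the robot and the scene stay as the last step left them, time stands still between calls to the robot, and variables do not carry over. Pictures are saved under pics/ and viewed, at most 10 in all, crops included, and the job is handed in when it is done.

Besides the shell and the picture viewer there is one more tool, called after "Emit:" as name(argument=value, ...), one argument or row to a line, values as JSON. jog_arm: Moves the arm, as the interface text tells. Its arguments: {"type":"object","properties":{"motion":{"type":"array"},"force":{"type":"number"}},"required":["motion"]}

```bash
mkdir -p pics; python3 - <<'E'
from cell import *
import cv2,numpy as np
s=observe();print({k:np.round(v,3) for k,v in s.items()},grasp_offset)
for c in("scene","top"):
    im=get_image(c);cv2.imwrite(f"pics/{c}0.png",im[:,:,::-1])
    p=camera_params(c);print(c,{k:np.round(v,4) for k,v in p.items()})
    for q in("knob","keeper","gate","bottle_a","beaker","lip_top","barrel_screw"):
        for r in silhouettes(q,c)[:2]:
            m=r["mask"];ys,xs=np.nonzero(m);print(q,round(r["p"],2),np.round(r["pixel"]),(xs.min(),xs.max(),ys.min(),ys.max()) if len(xs) else 0)
E
```

```text
{'clock': np.float64(0.0), 'joints': array([-1.451,  0.435,  0.025,  1.574, -0.012,  1.134, -0.075]), 'dq': array([ 0.002,  0.001,  0.   , -0.   , -0.001, -0.001, -0.001]), 'joint_efforts': array([-1.0000e-03, -6.6785e+01,  9.8400e-01, -3.1445e+01, -6.1000e-02,
        4.3000e-02,  0.0000e+00]), 'position': array([0.138, 0.609, 0.226]), 'ee_rot': array([-3.490e-01, -3.122e+00,  3.000e-03]), 'force': array([ 0.131,  0.584, -0.759]), 'ft_torque': array([ 0.084, -0.028,  0.018]), 'gripper_force': np.float64(0.0), 'width': np.float64(0.997)} 0.0188
scene {'vertical_fov': np.float64(51.014), 'cx': np.float64(324.3398), 'cy': np.float64(199.1085), 'dist_coeffs': array([-0.0707,  0.    ,  0.    ,  0.    ,  0.    ]), 'T': array([[-0.2065,  0.6472, -0.7338,  1.4438],
       [ 0.9784,  0.1332, -0.1578,  0.3047],
       [-0.0043, -0.7506, -0.6608,  0.8426],
       [ 0.    ,  0.    ,  0.    ,  1.    ]])}
keeper 0.53 [238. 160.] (np.int64(231), np.int64(238), np.int64(154), np.int64(160))
gate 0.91 [296. 179.] (np.int64(237), np.int64(353), np.int64(148), np.int64(224))
bottle_a 0.93 [332. 227.] 
[... 1006 characters left out ...]
int64(242))
gate 0.98 [384. 212.] (np.int64(305), np.int64(451), np.int64(202), np.int64(242))
bottle_a 0.7 [398. 166.] (np.int64(376), np.int64(419), np.int64(143), np.int64(188))
bottle_a 0.63 [320. 172.] (np.int64(301), np.int64(340), np.int64(149), np.int64(194))
beaker 0.94 [255. 218.] (np.int64(239), np.int64(272), np.int64(203), np.int64(231))
beaker 0.21 [386. 215.] (np.int64(305), np.int64(451), np.int64(202), np.int64(242))
lip_top 0.63 [397. 164.] (np.int64(376), np.int64(419), np.int64(143), np.int64(189))
lip_top 0.56 [455. 220.] (np.int64(445), np.int64(463), np.int64(211), np.int64(225))
barrel_screw 0.78 [387. 215.] (np.int64(305), np.int64(450), np.int64(202), np.int64(242))
```

```bash
python3 - <<'E'
import cv2
a=cv2.imread("pics/top0.png")[130:260,280:480];cv2.imwrite("pics/t1.png",cv2.resize(a,None,fx=4,fy=4,interpolation=cv2.INTER_CUBIC))
a=cv2.imread("pics/scene0.png")[120:290,210:430];cv2.imwrite("pics/s1.png",cv2.resize(a,None,fx=3.5,fy=3.5,interpolation=cv2.INTER_CUBIC))
E
```

```text
(no output)
```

View pics/t1.png

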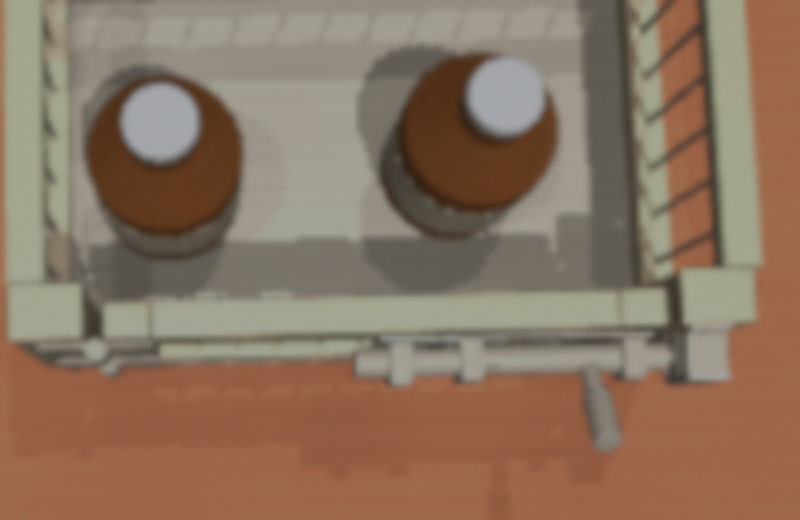

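View pics/s1.png

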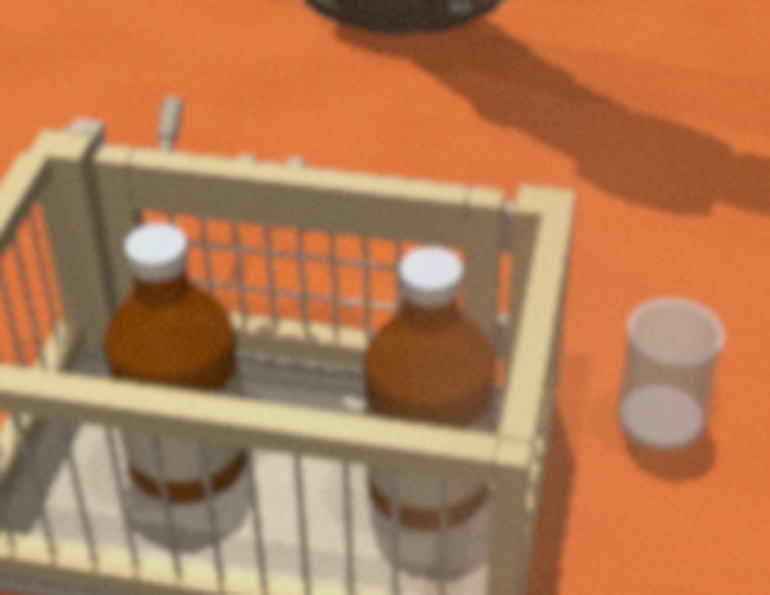

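```bash
cat >h.py <<'E'
from cell import *
import cv2,numpy as np
def ray(c,px):
    p=camera_params(c);f=200/np.tan(np.radians(p["vertical_fov"])/2)
    K=np.array([[f,0,p["cx"]],[0,f,p["cy"]],[0,0,1]])
    u=cv2.undistortPoints(np.array([[px]],float),K,np.array(p["dist_coeffs"],float))[0,0]
    T=np.array(p["T"]);return T[:3,3],T[:3,:3]@np.array([u[0],u[1],1])
def atz(c,px,z):
    o,d=ray(c,px);return o+d*(z-o[2])/d[2]
def tri(a,b):
    o1,d1=ray("top",a);o2,d2=ray("scene",b)
    d1/=np.linalg.norm(d1);d2/=np.linalg.norm(d2)
    s=np.linalg.lstsq(np.c_[d1,-d2],o2-o1,rcond=None)[0]
    p,q=o1+d1*s[0],o2+d2*s[1];return (p+q)/2,np.linalg.norm(p-q)
def proj(c,X):
    p=camera_params(c);f=200/np.tan(np.radians(p["vertical_fov"])/2)
    K=np.array([[f,0,p["cx"]],[0,f,p["cy"]],[0,0,1]]);Ti=np.linalg.inv(np.array(p["T"]))
    return cv2.projectPoints(np.atleast_2d(X).astype(float),cv2.Rodrigues(Ti[:3,:3])[0],Ti[:3,3],K,np.array(p["dist_coeffs"],float))[0][:,0]
E
python3 - <<'E'
from h import *
np.set_printoptions(precision=4,suppress=True)
t=lambda x,y:(280+x/4-.4,130+y/4-.4)
s=lambda x,y:(210+x/3.5-.4,120+y/3.5-.4)
L=atz("top",t(105,337),.203);R=atz("top",t(668,318),.203);print("front edge",L,R,np.linalg.norm(L-R))
Lb=atz("top",t(105,306),.203);Rb=atz("top",t(668,290),.203);print("back",Lb,Rb)
print("tip tri",tri(t(606,440),s(172,100)))
print("grip at .193",atz("top",t(600,415),.193),"tip .202",atz("top",t(606,440),.202))
y=(L-R);y/=np.linalg.norm(y);x=np.array([y[1],-y[0],0])
print("yaw",np.degrees(np.arctan2(x[1],x[0])))
O=(L+R)/2; 
# barrel ends / rod check : rod z ~.17
for n,p,z in(("rodback",t(356,362),.172),("keeperfront",t(708,378),.2),("knobbase",t(592,370),.176),("knobgrip",t(600,415),.193)):
    d=atz("top",p,z)-O;print(n,"pen x,y",d@x,d@y)
p=O-.048*x;p[2]=.193
for dy in(-.125,-.12,-.115,-.11):
    q=O-.048*x+dy*y;q[2]=.193;print(dy,q,proj("top",q),proj("scene",q))
E
```

```text
front edge [0.6296 0.2035 0.203 ] [ 0.6371 -0.095   0.203 ] 0.29866125888912826
back [0.646  0.2035 0.203 ] [ 0.652  -0.0956  0.203 ]
tip tri (array([ 0.5731, -0.0596,  0.208 ]), np.float64(0.0022485078214055138))
grip at .193 [ 0.5865 -0.0592  0.193 ] tip .202 [ 0.573  -0.0599  0.202 ]
yaw 1.4386171568027213
rodback pen x,y -0.01550328238040832 0.014794637285620494
keeperfront pen x,y -0.032439517504219764 -0.1697224955252379
knobbase pen x,y -0.024575744698435466 -0.11331723428449836
knobgrip pen x,y -0.04967994904991227 -0.1122809955158721
-0.125 [ 0.5885 -0.0719  0.193 ] [[435.4536 232.3432]] [[253.5171 155.5937]]
-0.12 [ 0.5884 -0.0669  0.193 ] [[433.1367 232.4291]] [[255.3076 155.7809]]
-0.115 [ 0.5882 -0.0619  0.193 ] [[430.8179 232.5147]] [[257.101  155.9685]]
-0.11 [ 0.5881 -0.0569  0.193 ] [[428.4972 232.6003]] [[258.8971 156.1565]]
```

```bash
cat >>h.py <<'E'
from scipy.spatial.transform import Rotation as Ro
YAW=np.radians(1.44)
def Rg(yaw,roll=0): # tool down, tool y along gate y turned by yaw; roll: turn about gate x
    return Ro.from_euler('z',yaw)*Ro.from_euler('x',roll)*Ro.from_euler('y',np.pi)
def delta(P,R):
    s=observe();R0=Ro.from_rotvec(s["ee_rot"]);d=R0.inv().apply(np.array(P)-s["position"])
    return np.round(np.r_[d,(R0.inv()*R).as_rotvec()],4)
E
python3 -c "
from h import *
print(delta([.588,-.060,.255],Rg(YAW)),Ro.from_rotvec(observe()['ee_rot']).as_matrix().round(3))"
```

```text
[-0.5867 -0.5535 -0.0282  0.      0.     -0.248 ] [[-0.975  0.221  0.   ]
 [ 0.221  0.975  0.   ]
 [-0.     0.    -1.   ]]
```

Emit:
jog_arm(
  motion=[
    [[-0.29,-0.275,-0.03,0,0,-0.124,-1],[-0.29,-0.275,-0.03,0,0,-0.124,-1],[-0.29,-0.275,-0.03,0,0,-0.124,-1],[-0.29,-0.275,-0.03,0,0,-0.124,-1],[-0.29,-0.275,-0.03,0,0,-0.124,-1],[-0.29,-0.275,-0.03,0,0,-0.124,-1],[-0.587,-0.5535,-0.0282,0,0,-0.248,-1],[-0.587,-0.5535,-0.0282,0,0,-0.248,-1],[-0.587,-0.5535,-0.0282,0,0,-0.248,-1],[-0.587,-0.5535,-0.0282,0,0,-0.248,-1]],
  ],
)

```text
clock: 1.63
position: [0.3685, 0.2657, 0.2486]
ee_rot: [-0.04, 3.141, 0.001]
force: [0.6, 1.3, -1.1]
width: 1.002
gripper_force: 0.0
```

```bash
python3 -c "
from h import *
print(delta([.588,-.060,.255],Rg(YAW)),observe()['clock'])"
```

```text
[-2.112e-01 -3.311e-01 -6.500e-03  8.000e-04  6.000e-04  3.000e-04] 1.6333
```

Emit:
jog_arm(
  motion=[
    [[-0.211,-0.331,-0.0065,0,0,0,-1],[-0.211,-0.331,-0.0065,0,0,0,-1],[-0.211,-0.331,-0.0065,0,0,0,-1],[-0.211,-0.331,-0.0065,0,0,0,-1],[-0.211,-0.331,-0.0065,0,0,0,-1],[-0.211,-0.331,-0.0065,0,0,0,-1],[-0.211,-0.331,-0.0065,0,0,0,-1],[-0.211,-0.331,-0.0065,0,0,0,-1],[-0.211,-0.331,-0.0065,0,0,0,-1],[-0.211,-0.331,-0.0065,0,0,0,-1]],
  ],
)

```text
clock: 2.47
position: [0.5888, -0.0642, 0.255]
ee_rot: [-0.032, 3.14, -0.005]
force: [-1.9, -0.5, 0.0]
width: 0.999
gripper_force: 0.0
```

```bash
python3 -c "
from h import *
print(delta([.588,-.060,.176],Rg(YAW)),observe()['clock'])
get_image('top')
im=get_image('scene');cv2.imwrite('pics/s2.png',cv2.resize(im[60:240,200:400],None,fx=3.3,fy=3.3,interpolation=cv2.INTER_CUBIC)[:,:,::-1])"
```

```text
[ 0.0009  0.0044  0.079  -0.0029  0.0016 -0.0049] 2.4667
```

View pics/s2.png

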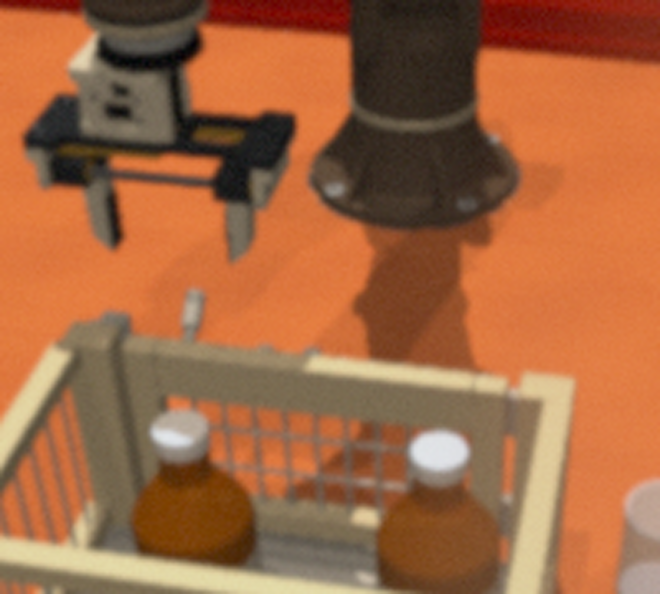

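Emit:
jog_arm(
  motion=[
    [[0.001,0.003,0.025,0,0,-0.003,-1],[0.001,0.003,0.05,0,0,-0.003,-0.5],[0.001,0.003,0.079,0,0,-0.003,-0.3],[0.001,0.003,0.079,0,0,-0.003,-0.2],[0.001,0.003,0.079,0,0,-0.003,-0.2]],
  ],
  force=20,
)

```text
clock: 2.98
position: [0.5846, -0.054, 0.1751]
ee_rot: [0.046, -3.138, -0.001]
force: [-0.5, -0.9, 1.4]
width: 0.758
gripper_force: 0.0
```

```bash
python3 -c "
from h import *
s=observe();print(delta([.588,-.060,.176],Rg(YAW)),s['clock'],s['width'],s['force'])
a=get_image('top')[180:280,360:500]
b=get_image('scene')[100:200,200:340]
cv2.imwrite('pics/c3.png',cv2.resize(np.vstack([a,b]),None,fx=3,fy=3,interpolation=cv2.INTER_CUBIC)[:,:,::-1])"
```

```text
[-0.0032 -0.0061 -0.0009  0.0005 -0.0031  0.004 ] 2.9833 0.758115963590101 [-0.52701011 -0.90330899  1.44872025]
```

View pics/c3.png

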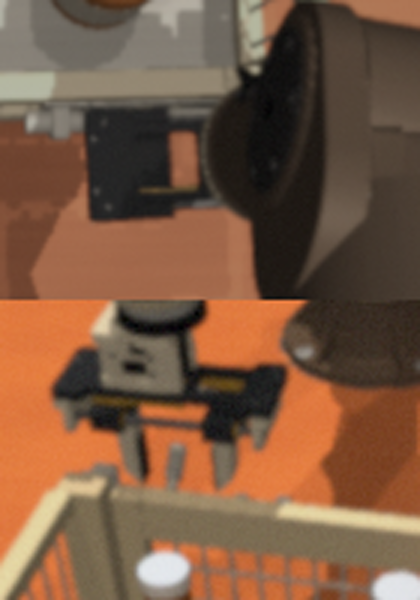

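Emit:
jog_arm(
  motion=[
    [[-0.003,-0.005,0,0,0,0,-0.2],[-0.003,-0.005,0,0,0,0,0.3],[-0.003,-0.005,0,0,0,0,1],[-0.003,-0.005,0,0,0,0,1],[-0.003,-0.005,0,0,0,0,1],[-0.003,-0.005,0,0,0,0,1],[-0.003,-0.005,0,0,0,0,1]],
  ],
  force=20,
)

```text
clock: 3.67
position: [0.589, -0.06, 0.1758]
ee_rot: [-0.044, 3.141, 0.0]
force: [0.3, 0.3, 0.1]
width: 0.215
gripper_force: 0.0
```

```bash
python3 -c "
from h import *
s=observe();print(delta([.588,-.060,.176],Rg(YAW)),s['clock'],s['width']*92,s['force'],s['ft_torque'])
b=get_image('scene')[100:200,200:340]
cv2.imwrite('pics/c4.png',cv2.resize(b,None,fx=4,fy=4,interpolation=cv2.INTER_CUBIC)[:,:,::-1])"
```

```text
[ 0.001   0.     -0.0002  0.0001  0.      0.0031] 3.6667 19.820115115339078 [0.34708399 0.34311012 0.09597672] [0.03020575 0.00615036 0.00590649]
```

View pics/c4.png

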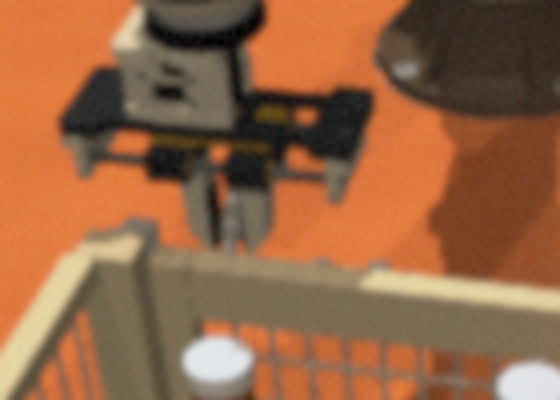

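Fingers straddle the knob (about pixel 232,215 in the crop) and are nearly closed; finish closing at a firmer grip.

Emit:
jog_arm(
  motion=[
    [[0,0,0,0,0,0,1],[0,0,0,0,0,0,1],[0,0,0,0,0,0,1],[0,0,0,0,0,0,1]],
  ],
  force=35,
)

```text
clock: 4.05
position: [0.5889, -0.0599, 0.1757]
ee_rot: [0.045, -3.141, -0.0]
force: [-1.2, 0.7, -0.1]
width: 0.166
gripper_force: 35.0
```

```bash
python3 -c "
from h import *
np.set_printoptions(precision=4,suppress=True)
s=observe();print(s['position'],s['clock'],s['width']*92,s['force'],s['ft_torque'],s['gripper_force'],delta(s['position'],Rg(YAW)))"
```

```text
[ 0.5889 -0.0599  0.1757] 4.05 15.227911236645966 [-1.2031  0.6573 -0.0503] [0.3054 0.1684 0.2878] 34.970022439956665 [ 0.      0.      0.      0.0002 -0.0002  0.0033]
```

Emit:
jog_arm(
  motion=[
    [[0,0,-0.0015,0.015,0,0,1],[0,0,-0.003,0.03,0,0,1],[0,0,-0.0045,0.045,0,0,1],[0,0,-0.006,0.06,0,0,1],[0,0,-0.007,0.07,0,0,1],[0,0,-0.007,0.07,0,0,1],[0,0,-0.007,0.07,0,0,1]],
  ],
)

```text
clock: 4.63
position: [0.589, -0.0593, 0.1827]
ee_rot: [-0.046, 3.138, -0.109]
force: [-1.0, 0.7, -1.0]
width: 0.164
gripper_force: 35.0
```

```bash
python3 -c "
from h import *
np.set_printoptions(precision=4,suppress=True)
s=observe();print(s['position'],s['clock'],s['width']*92,s['force'],s['ft_torque'],s['gripper_force'],delta([.5889,-.0599,.1757],Rg(YAW)))
R0=Ro.from_rotvec(s['ee_rot']);print(R0.inv().apply([-np.sin(YAW),np.cos(YAW),0]))
a=get_image('scene')[100:200,200:340]
cv2.imwrite('pics/c5.png',cv2.resize(a,None,fx=4,fy=4,interpolation=cv2.INTER_CUBIC)[:,:,::-1])"
```

```text
[ 0.589  -0.0593  0.1827] 4.6333 15.077424248700142 [-0.9884  0.7014 -0.9792] [0.4431 0.1826 0.2199] 34.97032642364502 [ 0.0001 -0.0001  0.007  -0.0696  0.0001  0.0039]
[-0.0039  0.9976 -0.0696]
```

View pics/c5.png

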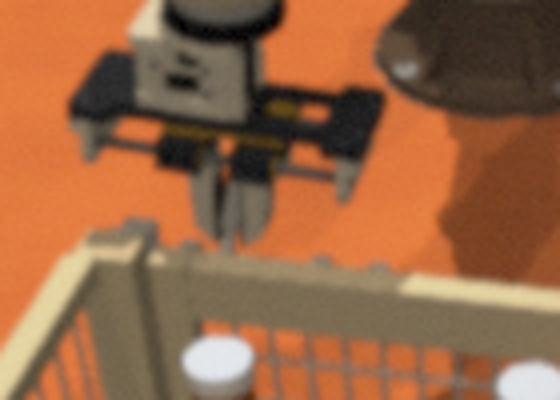

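Emit:
jog_arm(
  motion=[
    [[0,0.002,-0.0001,0,0,0,1],[0,0.004,-0.0003,0,0,0,1],[0,0.007,-0.0005,0,0,0,1],[0,0.01,-0.0007,0,0,0,1],[0,0.01,-0.0007,0,0,0,1]],
  ],
)

```text
clock: 5.1
position: [0.5887, -0.0492, 0.1826]
ee_rot: [-0.045, 3.138, -0.109]
force: [-0.7, 0.8, -0.9]
width: 0.163
gripper_force: 35.0
```

Emit:
jog_arm(
  motion=[
    [[0,0.006,-0.0004,0,0,0,1],[0,0.012,-0.0008,0,0,0,1],[0,0.018,-0.0013,0,0,0,1],[0,0.024,-0.0017,0,0,0,1],[0,0.03,-0.0021,0,0,0,1],[0,0.036,-0.0025,0,0,0,1],[0,0.036,-0.0025,0,0,0,1]],
  ],
)

```text
clock: 5.68
position: [0.5879, -0.0117, 0.1826]
ee_rot: [-0.047, 3.138, -0.108]
force: [-0.3, 2.3, -2.5]
width: 0.169
gripper_force: 35.0
```

```bash
python3 -c "
from h import *
np.set_printoptions(precision=4,suppress=True)
s=observe();print(s['position'],s['clock'],s['width']*92,s['force'],s['ft_torque'],s['gripper_force'],delta([.5889,-.0599,.1757],Rg(YAW)))
a=get_image('top')[180:270,340:480]
b=get_image('scene')[100:190,200:340]
cv2.imwrite('pics/c6.png',cv2.resize(np.vstack([a,b]),None,fx=3.3,fy=3.3,interpolation=cv2.INTER_CUBIC)[:,:,::-1])"
```

```text
[ 0.5879 -0.0117  0.1826] 5.6833 15.55526841590511 [-0.3216  2.3046 -2.4546] [ 0.5059 -0.06    0.1766] 34.96552526950836 [ 0.0004 -0.0476  0.0102 -0.0689  0.0004  0.0051]
```

View pics/c6.png

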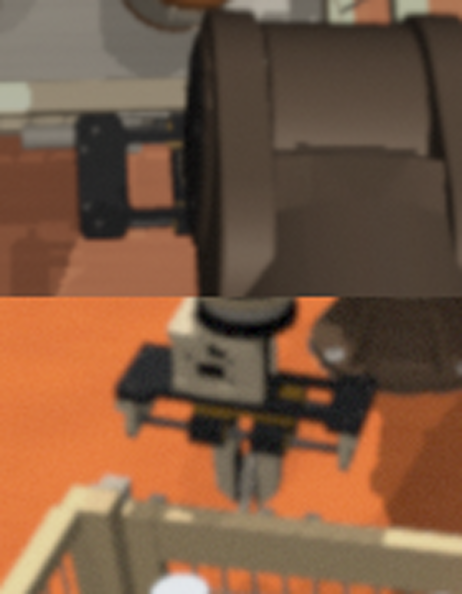

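```bash
cat >>h.py <<'E'
O=np.array([.63335,.05425,0]);X=np.array([np.cos(YAW),np.sin(YAW),0]);Y=np.array([-X[1],X[0],0])
H=O-.004*X+.155*Y
def swing(th):
    s=observe();R0=Ro.from_rotvec(s["ee_rot"]);Q=Ro.from_euler('z',-th);h=H*[1,1,0]
    return np.r_[R0.inv().apply(Q.apply(s["position"]-h)+h-s["position"]),(R0.inv()*Q*R0).as_rotvec()]
E
python3 -c "
from h import *
for k in range(1,11):print(np.round(swing(.034*k),4).tolist())"
```

```text
[0.0075, 0.0016, -0.0001, 0.0, 0.0023, 0.0339]
[0.0149, 0.0035, -0.0002, 0.0, 0.0047, 0.0678]
[0.0222, 0.0056, -0.0004, 0.0, 0.007, 0.1018]
[0.0295, 0.008, -0.0006, 0.0, 0.0094, 0.1357]
[0.0367, 0.0106, -0.0007, 0.0, 0.0117, 0.1696]
[0.0438, 0.0135, -0.0009, 0.0, 0.0141, 0.2035]
[0.0508, 0.0166, -0.0012, 0.0, 0.0164, 0.2374]
[0.0576, 0.0199, -0.0014, 0.0, 0.0188, 0.2714]
[0.0644, 0.0235, -0.0016, 0.0001, 0.0211, 0.3053]
[0.071, 0.0273, -0.0019, 0.0001, 0.0235, 0.3392]
```

Emit:
jog_arm(
  motion=[
    [[0.0075,0.0016,-0.0001,0,0.0023,0.0339,1],[0.0149,0.0035,-0.0002,0,0.0047,0.0678,1],[0.0222,0.0056,-0.0004,0,0.007,0.1018,1],[0.0295,0.008,-0.0006,0,0.0094,0.1357,1],[0.0367,0.0106,-0.0007,0,0.0117,0.1696,1],[0.0438,0.0135,-0.0009,0,0.0141,0.2035,1],[0.0508,0.0166,-0.0012,0,0.0164,0.2374,1],[0.0576,0.0199,-0.0014,0,0.0188,0.2714,1],[0.0644,0.0235,-0.0016,0,0.0211,0.3053,1],[0.071,0.0273,-0.0019,0,0.0235,0.3392,1]],
  ],
)

```text
clock: 6.62
position: [0.5158, 0.0113, 0.1828]
ee_rot: [-0.489, -3.091, 0.108]
force: [1.2, 0.1, -3.2]
width: 0.167
gripper_force: 35.0
```

Emit:
jog_arm(
  motion=[
    [[0,0,0,0,0,0,1],[0,0,0,0,0,0,1],[0,0,0,0,0,0,1]],
  ],
)

```text
clock: 6.87
position: [0.5165, 0.011, 0.1828]
ee_rot: [-0.485, -3.092, 0.108]
force: [0.1, -1.2, -1.8]
width: 0.165
gripper_force: 35.0
```

```bash
python3 -c "
from h import *
np.set_printoptions(precision=4,suppress=True)
s=observe();print(s['clock'],s['width']*92,s['force'],s['ft_torque'],s['gripper_force'])
p=s['position']-H;print('r',np.hypot(p[0],p[1]),'start r',np.linalg.norm((np.array([.5879,-.0117])-H[:2])))
a0=np.arctan2(*(np.array([.5879,-.0117])-H[:2])[::-1]);print('angle',np.arctan2(p[1],p[0])-a0)
def pt(x,y,th,z=.203):
    q=Ro.from_euler('z',-th).apply(x*X+y*Y-(-.004*X+.155*Y))+H;q[2]=z;return q
a=get_image('top')
for th in(.29,.33,.37):print(th,proj('top',[pt(0,-.15,th),pt(.02,-.15,th)]).round(1).tolist())
cv2.imwrite('pics/c7.png',cv2.resize(a[130:280,280:480],None,fx=4,fy=4,interpolation=cv2.INTER_CUBIC)[:,:,::-1])
b=get_image('scene');cv2.imwrite('pics/c8.png',cv2.resize(b[80:290,190:430],None,fx=2.8,fy=2.8,interpolation=cv2.INTER_CUBIC)[:,:,::-1])
for th in(.29,.33,.37):print(th,proj('scene',[pt(0,-.15,th),pt(.02,-.15,th)]).round(1).tolist())"
```

```text
6.8667 15.135862906319003 [ 0.072  -1.2488 -1.8123] [-0.0151 -0.2006  0.1871] 35.01319885253906
r 0.2261412920895635 start r 0.2239717261586252
angle -0.3344682248385469
0.29 [[444.0, 250.6], [446.1, 241.4]]
0.33 [[442.6, 256.3], [445.1, 247.1]]
0.37 [[441.0, 261.9], [443.9, 252.8]]
0.29 [[252.8, 143.8], [248.6, 147.6]]
0.33 [[255.4, 141.6], [251.0, 145.2]]
0.37 [[258.0, 139.5], [253.5, 142.9]]
```

View pics/c7.png

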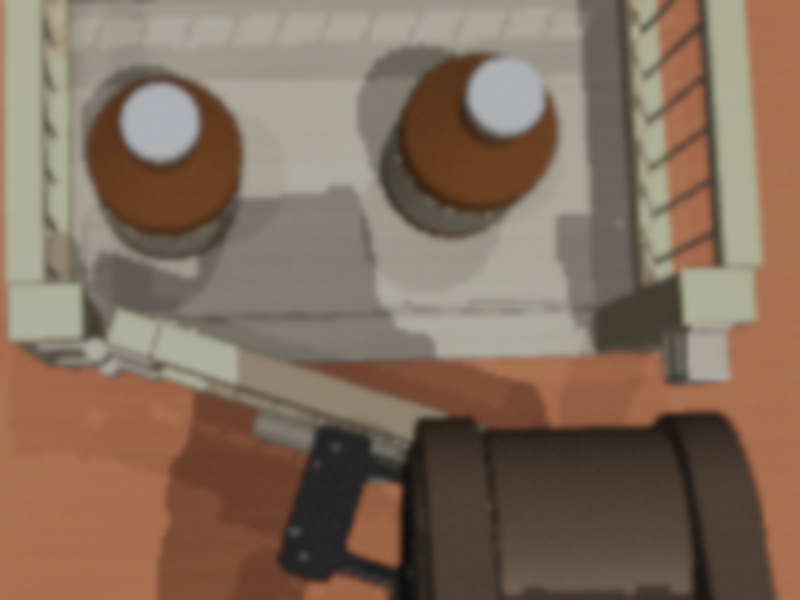

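View pics/c8.png

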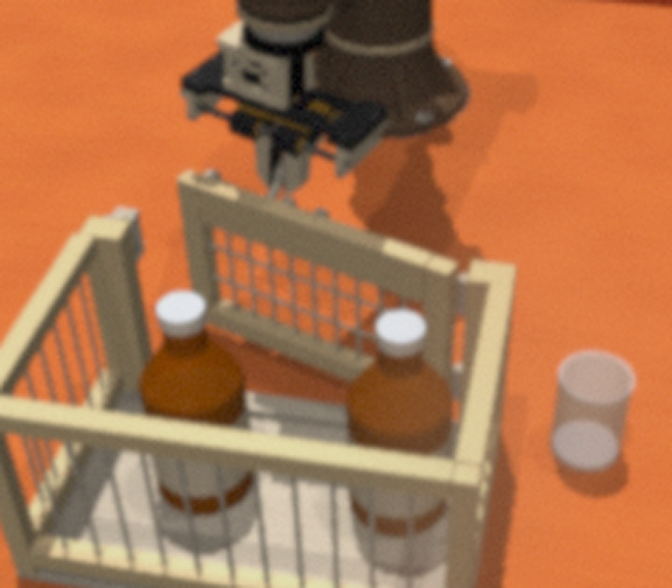

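```bash
python3 -c "
from cell import *
print(sign_off())"
```

```text
the job is handed in; nothing more can be done
None
```

I lifted the bolt clear of the lip, drew it about 47 mm and pulled the gate about 0.335 rad open, putting its free edge roughly 10 cm out; I handed the job in with the arm still holding it there, at about 7 s, the bottles and beaker standing where they were in the pictures (no verdict was returned).

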